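# Tilt the test bed and hold the spring probe on the round pad

## Robot

A 6-joint arm with a two-finger parallel gripper is mounted at the origin on the work surface; the furniture and walls round the work are solid. World frame = base frame: x ahead of the robot, y to its left, z up, the work surface at z = 0. Lengths are in m, angles in rad, forces in N, time in s.
With the tool pointing down it reaches from about 0.225 to 0.875 m from the base axis. Payload 3.4 kg.
Tool frame: the origin (TCP) lies between the finger pads; the fingertips stand 22 mm ahead of it and the grasp point (between the pads) lies 3 mm ahead of it (manip.finger_overhang is the distance from the TCP to the fingertips, in m); z points along the fingers, y is the line along which they close (so a half turn about z gives the same grasp; the last joint's range is limited). The gripper opens to 85 mm and grips with 20 to 120 N. Pads are 22 mm wide; open, the fingers measure 114 mm over their backs; the gripper's body (76 mm by 85 mm) begins 54 mm behind the grasp point. The pads swing forward as they close: fully open they stand 13 mm farther back than shut.
Start: joints at [1.156, 0.276, 1.505, -0, 1.361, -0.121], TCP at [0.167, 0.55, 0.253] pointing down, gripper open.
Joint ranges: [-2.89, 2.89], [-0.75, 2.08], [0.22, 2.7], [-1.18, 4.32], [0.11, 2.71], [-2.7, 2.7]. Speed limits (rad/s): [2.57, 2.57, 3.14, 3.14, 3.14, 3.14].

## Interface

Orientations are given as a unit quaternion [w, x, y, z].
In Python, from rig import get_state, eyes, order, manip gives the robot as it stands.
- The arm moves only by the tool drive_tool, never from a script. Its argument "rows" is a list of rows, each a list of 4 numbers: the shift along the tool's x, y, z in units of 25 mm (1.0 is 25 mm), then the turn about the tool's z in units of 6 degrees (1.0 is 6 degrees). A call has exactly 8 rows; each row is the pose to reach, as a shift and turn from the pose commanded when the call began, along the tool's axes at that moment; what a row does not reach only later rows make up. A row lasts 1/12 s, in which the tool goes at most 41.7 mm and 7.16 degrees, less where a joint would pass 70% of its speed; a pose out of reach is approached as far as the arm can. A call with a gripper value outside its range is refused whole. "grip" is the finger opening in mm, from 0 to 85.4, set as the call begins (left out, the last holds). The fingers move at their own pace and stop on an object; "newtons" is the grip in N (left out, the last holds). Time passes only in rows, so rows that repeat a pose let the fingers close, or fill a call up. It gives the time, the measured TCP pose, the force, the opening and the grip force at its end, in the units of the state.
- get_state(): the state, without advancing time (a new reading comes with each control period).
- eyes.get_image(name): name is "scene" or "top"; returns (picture, depth): 384x512x3 uint8, red, green, blue; 384x512 float32, m along the optical axis (not along the pixel's ray), 0 where there is no reading.
- eyes.camera_info(name): a dict with "fx", "fy", "cx", "cy" (pixels), "dist" ([k1, k2, p1, p2, k3] as OpenCV has them; the pictures are not rectified), "R" (3x3) and "t" (3): a world point X has camera coordinates R X + t. Camera axes: x right, y down, z forward; pixel columns grow to the right and rows downward; lengths in m; the calibration is good to about 2 mm. A picture is of the moment at which its call begins. camera_info takes no time and is no camera call.
- order.sign_off(): hands the job in; it is judged then, once.
The state is a dict: "clock": time; "qpos": joint angles; "qd": joint speeds; "effort": joint torques, N m; "position": TCP position; "ee_rot": TCP orientation; "contact_force": force on the tool from outside, world axes, zero at the start; "moment": the same for the moment, N m; "width": finger opening in m; "gripper_force": force on a finger pad.
Only numpy, scipy, OpenCV 4.12 (cv2) and the standard library are available. Lean on these libraries where they do the work, as an engineer would, in place of code of your own. Each camera call takes 0.05 s, during which the arm holds its last target. There are 200 camera calls.

## Task

Push the circuit board's tilting bed down until it slopes 20 degrees up from level (the long tick on its quadrant) and let go of it; then take the spring probe out of its block and press its tip lightly on the board's only round copper pad, square to the board, with the spring tip pushed about half way in. Finish while still holding the probe there like that, touching the stand with nothing but the probe, and leave the other things on the desk where they are.

Things in the scene. Friction and masses are not known exactly. Their poses are not given: they have to be found in the camera images.
- stand: Grey base plate of the tilting stand, 170 x 150 x 12 mm, fixed. Origin at the centre of its underside on the desk; x points from the hinge (robot side) to the far side, y along the hinge, z up. The hinge axis is parallel to y at x = -70, z = 30 mm. A thin quadrant bar with a tick each 10 degrees stands at y = +72 mm, at most 112 mm high.
- bed (a joint): Angle of the bed above level, rad: 0 = level, 1.13 = steepest. Metal plate 116 mm wide, reaching 145 mm from the hinge axis to its free far edge; its top face lies 6 mm above the axis along its normal. Starts steep, sloping up away from the robot; push it down by its far end. A friction hinge (0.6 N m, about 5 N at the far end) keeps it where it is left, also under the probe.
- lip (a point): Point on the bed's top face in the middle of its width, 120 mm from the hinge axis, on the bare far strip (100 to 145 mm from the axis, full width): push here. Axes: x up the slope away from the hinge, y along the hinge, z out of the bed's top face.
- round_pad (a point): Round copper pad on the green board, 16 mm across, 2 mm proud; the two other pads are 12 mm squares. Origin at the centre of its top face: 62 mm from the hinge axis up the bed, 22 mm to +y of the bed's middle, 12 mm above the axis along the bed's normal. Axes as for the lip, z out of the board. No part of the board stands more than 10 mm above it.
- holder: Grey plastic block 64 x 64 x 50 mm, fixed to the desk, with an upright through hole 14 mm across in its middle. Origin at the centre of its underside.
- probe: Black pencil-like spring probe, 122 mm long, 0.07 kg, upright in the block, tip down. Origin at its extended tip, z along it to the grip's end. Tip rod 4 mm across to 14 mm, barrel 10 mm across to 45, collar 26 mm across to 49 (rests on the block), square grip 18 x 18 mm from 49 to 115 with flats facing its x and y, button 14 mm across to 122. Lift it over 45 mm to leave the hole.
- plunger (a joint): How far the probe's spring tip is pushed in, m: 0 = fully out, 0.010 = fully in (hard stop). The spring takes 0.9 N to start and 3.9 N fully in.
- tip (a point): The very tip of the spring-loaded rod, which is rounded, 4 mm across; moves with the rod.
- mug: White spotted mug, 82 mm across, 91 mm high; its place may be swapped with the block's. Bystander. Origin at the centre of its underside.
- solder_reel: Reel of solder wire, 72 x 62 x 50 mm. Bystander. Origin at the centre of its underside.
- tape: Roll of black tape lying flat, 58 mm across, 19 mm high. Bystander. Origin at the centre of its underside.
- torch: Small torch on its side, 108 x 34 x 34 mm. Bystander. Origin at the centre of its underside.

How it is judged:
On the way, in this order (a step that is already met when the one before it is completed fails the run):
1. the bed is set 20 degrees above level and left standing by itself, the probe still in its block (value of joint bed between 0.2792 and 0.4188 rad and contact force between each of the arm, the fingers and stand below 0.3 N and horizontal distance between probe and holder below 0.01 m), for 0.2 s.
2. the probe is lifted out of its block in the gripper (height (world z) of probe above 0.055 m and contact force between the fingers and probe above 1 N and contact force between probe and holder below 0.05 N), for 0.2 s.
At the end, for the whole second after the job is handed in: Bed 20 +/- 4 deg above level; the gripped, still probe, out of its block, touches the round pad with 0.5 to 6 N, spring tip 2 to 8 mm in, within 8 mm of the pad's centre, its axis within 8 deg of the board's normal; arm and fingers off the stand (value of joint bed between 0.2792 and 0.4188 rad and contact force between probe and stand between 0.5 and 6 N and value of joint plunger between 0.002 and 0.008 m and distance between tip and round_pad below 0.008 m and angle between the z axis of probe and the z axis of round_pad, either way round below 0.1396 rad and contact force between the fingers and probe above 1 N and contact force between probe and holder below 0.05 N and contact force between each of the arm, the fingers and stand below 0.3 N and linear speed of probe below 0.01 m/s); the arm keeps its last pose, push and grip.
It fails at once if the probe strikes the stand or board hard (over 12 N) (contact force between probe and stand above 12 N).
It fails at once if a bystander is shoved more than 30 mm (distance of any of mug, solder_reel, tape, torch from where it was at the start of the episode above 0.03 m).
It also fails if it takes over 48 s, if anything falls off the work surface, if the arm or the gripper's body presses on something with over 40 N, if the wrist force passes 120 N, or if a joint passes its speed limit or range.

## Working session

There is one attempt and no reset: what is moved stays moved. The work goes in short steps, Python scripts to look and compute and a tool call to move; the robot and the scene stay as the last step left them, time stands still between calls to the robot, and variables do not carry over. Pictures are saved under pics/ and viewed, at most 10 in all, crops included, and the job is handed in when it is done.

Besides the shell and the picture viewer there is one more tool, called after "Call:" as name(argument=value, ...), one argument or row to a line, values as JSON. drive_tool: Moves the arm, as the interface text tells. Its arguments: {"type":"object","properties":{"rows":{"type":"array","items":{"type":"array","items":{"type":"number"}}},"grip":{"type":"number"},"newtons":{"type":"number"}},"required":["rows"]}

```bash
mkdir -p pics; cat > h.py <<'E'
import numpy as np, cv2
from rig import get_state, eyes, order, manip
def cam(n):
    c=eyes.camera_info(n); K=np.array([[c['fx'],0,c['cx']],[0,c['fy'],c['cy']],[0,0,1.]])
    return K,np.array(c['dist'],float),np.array(c['R']),np.array(c['t'])
def ray(n,uv):
    K,d,R,t=cam(n); p=cv2.undistortPoints(np.array(uv,float).reshape(-1,1,2),K,d).reshape(-1,2)
    return -R.T@t,(np.c_[p,np.ones(len(p))])@R
def onz(n,uv,z):
    o,r=ray(n,uv); return o+r*((z-o[2])/r[:,2])[:,None]
def proj(n,X):
    K,d,R,t=cam(n); return cv2.projectPoints(np.array(X,float).reshape(-1,1,3),cv2.Rodrigues(R)[0],t,K,d)[0].reshape(-1,2)
def cloud(n,dep):
    h,w=dep.shape; uv=np.stack(np.meshgrid(np.arange(w),np.arange(h)),-1).reshape(-1,2)
    o,r=ray(n,uv); return (o+r*dep.reshape(-1,1)).reshape(h,w,3)
def save(n,tag):
    im,d=eyes.get_image(n); cv2.imwrite(f'pics/{tag}.png',im[...,::-1]); np.save(f'pics/{tag}.npy',d); return im,d
E
python3 - <<'E'
from h import *
s=get_state(); print({k:np.round(v,3) for k,v in s.items()})
for n in('scene','top'):
    save(n,n+'0'); K,d,R,t=cam(n); print(n,-R.T@t,R[2],K[0,0])
print(manip, [a for a in dir(manip) if a[0]!='_'])
E
```

```text
{'clock': np.float64(0.0), 'qpos': array([ 1.156,  0.277,  1.506,  0.   ,  1.361, -0.121]), 'qd': array([-0.001,  0.   , -0.001, -0.001, -0.001, -0.001]), 'effort': array([ 1.0000e-03, -4.1678e+01, -2.4580e+01,  0.0000e+00,  1.1000e-02,
       -0.0000e+00]), 'position': array([0.166, 0.55 , 0.252]), 'ee_rot': array([-0.   ,  0.146,  0.989, -0.001]), 'contact_force': array([ 0.79 , -0.014,  0.303]), 'moment': array([ 0.   , -0.059,  0.045]), 'gripper_force': np.float64(0.0), 'width': np.float64(0.085)}
scene [0.22720297 0.47786814 0.75218007] [ 0.34660624 -0.6095121  -0.71299306] 465.2154356341448
top [ 0.51778991 -0.09383583  1.07144847] [ 0.05857358 -0.00389018 -0.99827551] 496.4470683863337
<Robot object at 0x7f59ba4c4050> ['MotionError', 'finger_overhang']
```

View pics/scene0.png

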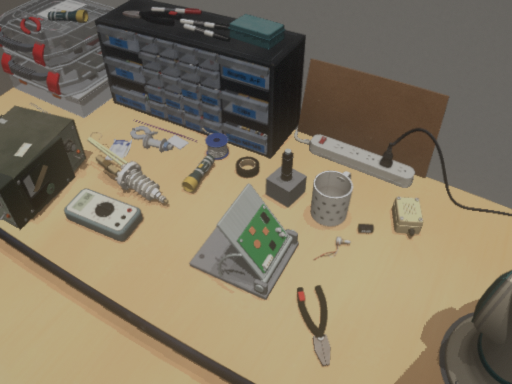

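View pics/top0.png

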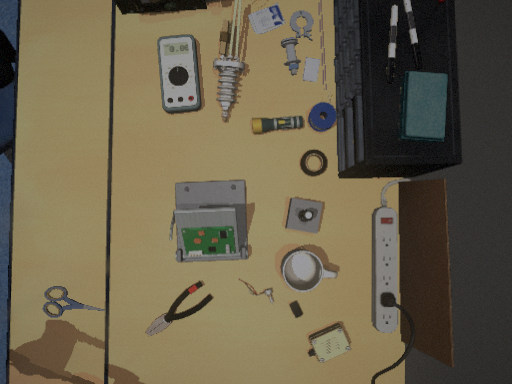

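The scene view shows the stand at about (247,243), the block with the probe at (287,180) and the mug at (330,197). The top view shows the stand at (210,220) with its hinge at the bottom (y≈255), the block at (305,215), the mug at (302,270), and the tape, reel and torch above them.

```bash
python3 - <<'E'
from h import *
im=cv2.imread('pics/top0.png'); d=np.load('pics/top0.npy'); P=cloud('top',d)
print('axes', onz('top',[[256,192],[356,192],[256,92]],0).round(3))
def rep(name,m,lo=30):
    n,l,s,c=cv2.connectedComponentsWithStats(m.astype(np.uint8))
    for i in range(1,n):
        if s[i,4]>lo:
            ys,xs=np.where(l==i); r=cv2.minAreaRect(np.c_[xs,ys].astype(np.float32)); q=P[l==i]
            b=cv2.boxPoints(r); print(name,s[i],'px',np.round(r[0],1),'3dmed',np.median(q,0).round(3)); 
            print('   corners',onz('top',b,np.median(q[:,2])).round(3)[:,:2].tolist())
z=P[...,2]
U=np.zeros(z.shape,bool);U[170:270,165:340]=1
sat=cv2.cvtColor(im,cv2.COLOR_BGR2HSV)
rep('blocktop',U&(abs(z-.05)<.006)&(np.arange(512)[None]>270)&(sat[...,1]<60))
rep('plate',U&(abs(z-.012)<.005)&(np.arange(512)[None]<262)&(sat[...,1]<60))
rep('probe',U&(z>.09)&(np.arange(512)[None]>270),5)
# bed plane from green
g=U&(sat[...,0]>40)&(sat[...,0]<90)&(sat[...,1]>80)
q=P[g]; q=q[np.isfinite(q).all(1)]; c=np.median(q,0); 
for k in range(3):
    u,s,v=np.linalg.svd(q-q.mean(0),full_matrices=False); nn=v[2]*np.sign(v[2][2]); e=(q-q.mean(0))@nn; q=q[abs(e)<.004]
print('green',len(q),q.mean(0),'n',nn,'slope',np.degrees(np.arccos(nn[2])),'az up', np.degrees(np.arctan2(-nn[1],-nn[0])))
# top edge
b=U&(z>.1)&(np.arange(512)[None]<262); print('high',b.sum(),P[b].min(0),P[b].max(0))
bystander=[(302,270),(314,162),(322,117),(277,125)]
for x,y in bystander: print(P[y,x].round(3), onz('top',[[x,y]],0.02).round(3))
big=cv2.resize(im[165:275,160:340],None,fx=4,fy=4,interpolation=cv2.INTER_CUBIC); cv2.imwrite('pics/topcrop.png',big)
E
```

```text
axes [[ 0.583 -0.097  0.   ]
 [ 0.58  -0.314  0.   ]
 [ 0.802 -0.1    0.   ]]
blocktop [287 198  35  35 823] px [304.2 215.4] 3dmed [ 0.53  -0.193  0.05 ]
   corners [[0.505, -0.158], [0.567, -0.17], [0.556, -0.233], [0.493, -0.221]]
plate [ 175  180   72   71 2216] px [210.9 216.2] 3dmed [ 0.572 -0.014  0.012]
   corners [[0.605, 0.077], [0.609, -0.072], [0.46, -0.077], [0.455, 0.071]]
plate [177 229   5  21  58] px [179. 239.] 3dmed [0.478 0.07  0.011]
   corners [[0.506, 0.072], [0.506, 0.064], [0.463, 0.064], [0.463, 0.072]]
plate [182 254  60   8 181] px [211.5 257.8] 3dmed [ 0.442 -0.004  0.012]
   corners [[0.447, 0.062], [0.451, -0.064], [0.44, -0.064], [0.436, 0.062]]
probe [302 210  12  11 101] px [307.1 215.1] 3dmed [ 0.53  -0.193  0.121]
   corners [[0.524, -0.182], [0.541, -0.187], [0.536, -0.206], [0.519, -0.201]]
probe [292 252   6   4   8] px [294.5 253. ] 3dmed [ 0.456 -0.169  0.091]
   corners [[0.455, -0.166], [0.46, -0.174], [0.458, -0.176], [0.452, -0.167]]
probe [287 256   4   4   6] px [288.8 257.8] 3dmed [ 0.447 -0.159  0.091]
   corners [[0.445, -0.156], [0.451, -0.162], [0.45, -0.163], [0.444, -0.157]]
probe [315 256   6   7  12] px [318.2 258.4] 3dmed [ 0.445 -0.217  0.091]
   corners [[0.45, -0.211], [0.452, -0.214], [0.44, -0.224], [0.438, -0.221]]
green 154 [ 0.48433374 -0.00189082  0.08419508] n [-0.83104118 -0.00333806  0.55620087] slope 56.206532215851674 az up 0.230140021509513
high 1586 [ 0.48561651 -0.09383583  0.10003482] [0.545516   0.07283275 1.07144847]
[ 0.415 -0.192  0.013] [[ 0.416 -0.192  0.02 ]]
[ 0.647 -0.224 -0.001] [[ 0.644 -0.222  0.02 ]]
[ 0.745 -0.244 -0.001] [[ 0.741 -0.241  0.02 ]]
[ 0.724 -0.144  0.026] [[ 0.725 -0.144  0.02 ]]
```

View pics/topcrop.png

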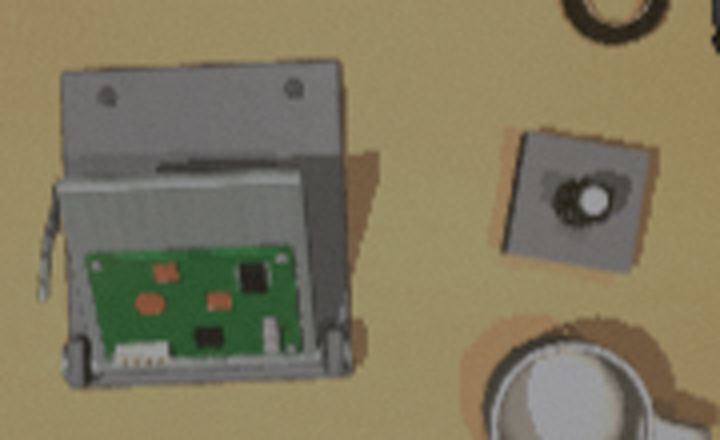

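The crop shows the round pad at top-view pixel (197.5,241), the square pads at (201,233) and (215,240), and the probe's white button at (308.5,215). The tool can only stay vertical. I'll therefore have to pivot the probe about 20° in the pads later, by dragging its tip against the rim of the hole.

```bash
cat >> h.py <<'E'
from scipy.spatial.transform import Rotation as Ro
def tool(s=None):
    s=s or get_state(); q=np.array(s['ee_rot']); return np.array(s['position']),Ro.from_quat(q[[1,2,3,0]]).as_matrix()
def mv(target,p=None,R=None):
    if p is None: p,R=tool()
    return (R.T@(np.array(target)-p)/.025).round(2)
YAW=np.radians(1.7); H=np.array([.452,-.002,.030])
EX=np.array([np.cos(YAW),np.sin(YAW),0]);EY=np.array([-np.sin(YAW),np.cos(YAW),0]);EZ=np.array([0,0,1.])
def bed(a,s,w,n):
    return H+EX*(s*np.cos(a)-n*np.sin(a))+EZ*(s*np.sin(a)+n*np.cos(a))+EY*w
E
python3 - <<'E'
from h import *
p,R=tool(); print('p',p,'\n',R.round(3))
print('edge mid', onz('top',[[205,210]],.164), 'pred pad px/edge px for a=1.13:')
for a in (1.13,1.0):
  print(proj('top',[bed(a,62/1e3,.022,.012),bed(a,.145,.058,.006),bed(a,.145,-.058,.006)]).round(1).tolist())
  print(' scene',proj('scene',[bed(a,62/1e3,.022,.012),bed(a,.145,.058,.006),bed(a,.145,-.058,.006)]).round(1).tolist())
print('button', onz('top',[[308.5,215]],.127), 'target mv', mv([.38,0,.21]))
E
```

```text
p [0.16632257 0.54996062 0.25254319] 
 [[-0.957  0.29  -0.001]
 [ 0.29   0.957 -0.001]
 [ 0.    -0.002 -1.   ]]
edge mid [[ 0.54135259 -0.00309265  0.164     ]] pred pad px/edge px for a=1.13:
[[197.1, 248.9], [171.9, 229.5], [235.4, 226.7]]
 scene [[264.0, 244.5], [232.8, 223.8], [264.1, 180.6]]
[[197.1, 244.9], [172.4, 220.2], [235.2, 217.5]]
 scene [[260.1, 243.8], [224.2, 223.6], [255.9, 181.0]]
button [[ 0.53001903 -0.19610042  0.127     ]] target mv [-14.55 -18.58   1.73]
```

Call:
drive_tool(
  rows=[
    [-1.1, -1.15, 0, -0.5],
    [-2.2, -2.3, 0, -1],
    [-3.3, -3.45, 0.2, -1.5],
    [-4.4, -4.6, 0.3, -2],
    [-5.5, -5.75, 0.4, -2.5],
    [-6.6, -6.9, 0.5, -3.1],
    [-7.7, -8.0, 0.5, -3.1],
    [-8.5, -9.0, 0.6, -3.1],
  ],
  grip=0,
  newtons=30,
)

```text
clock: 0.77
position: [0.3057, 0.2714, 0.2383]
ee_rot: [0.001, -0.015, 1.0, -0.0]
contact_force: [1.0, 0.1, -0.4]
width: -0.0003
gripper_force: 0.0
```

```bash
python3 - <<'E'
from h import *
s=get_state();p,R=tool(s);print(s['clock'],p,R.round(3).tolist(),s['width']);print(mv([.45,0,.21]))
E
```

```text
0.7667 [0.30570634 0.27137375 0.23828814] [[-1.0, -0.031, 0.001], [-0.031, 1.0, -0.0], [-0.001, -0.0, -1.0]] -0.0003070840416419487
[ -5.44 -11.03   1.14]
```

Call:
drive_tool(
  rows=[
    [-0.7, -1.4, 0, 0],
    [-1.4, -2.8, 0.2, 0],
    [-2.1, -4.2, 0.4, 0],
    [-2.8, -5.6, 0.6, 0],
    [-3.5, -7.0, 0.8, 0],
    [-4.2, -8.4, 1.0, 0],
    [-4.9, -9.8, 1.1, 0],
    [-5.4, -11.0, 1.1, 0],
  ],
)

```text
clock: 1.43
position: [0.4488, 0.0003, 0.21]
ee_rot: [-0.0, -0.015, 1.0, -0.0]
contact_force: [1.2, 1.2, 0.6]
width: -0.0001
gripper_force: 0.0
```

```bash
python3 - <<'E'
from h import *
s=get_state();p,R=tool(s);print(p)
for a in (54,50,45,40,35,30,26,23,21,20):
    r=np.radians(a); X=bed(r,.120,0,.006)-EX*.011+EZ*.022; print(a,X.round(4),mv(X,p,R))
save('scene','s1')
im=cv2.imread('pics/s1.png')[130:300,170:370]; cv2.imwrite('pics/s1c.png',cv2.resize(im,None,fx=4,fy=3.5,interpolation=cv2.INTER_CUBIC))
E
```

```text
[4.48833304e-01 3.19280136e-04 2.09997199e-01]
54 [ 5.067e-01 -4.000e-04  1.526e-01] [-2.31 -0.1   2.29]
50 [ 5.135e-01 -2.000e-04  1.478e-01] [-2.59 -0.1   2.49]
45 [5.216e-01 1.000e-04 1.411e-01] [-2.91 -0.1   2.75]
40 [5.290e-01 3.000e-04 1.337e-01] [-3.21 -0.1   3.05]
35 [5.358e-01 5.000e-04 1.257e-01] [-3.48 -0.1   3.37]
30 [0.5419 0.0007 0.1172] [-3.72 -0.1   3.71]
26 [0.5462 0.0008 0.11  ] [-3.9 -0.1  4. ]
23 [0.5491 0.0009 0.1044] [-4.01 -0.1   4.22]
21 [0.5508 0.0009 0.1006] [-4.08 -0.1   4.37]
20 [0.5517 0.001  0.0987] [-4.12 -0.1   4.45]
```

View pics/s1c.png

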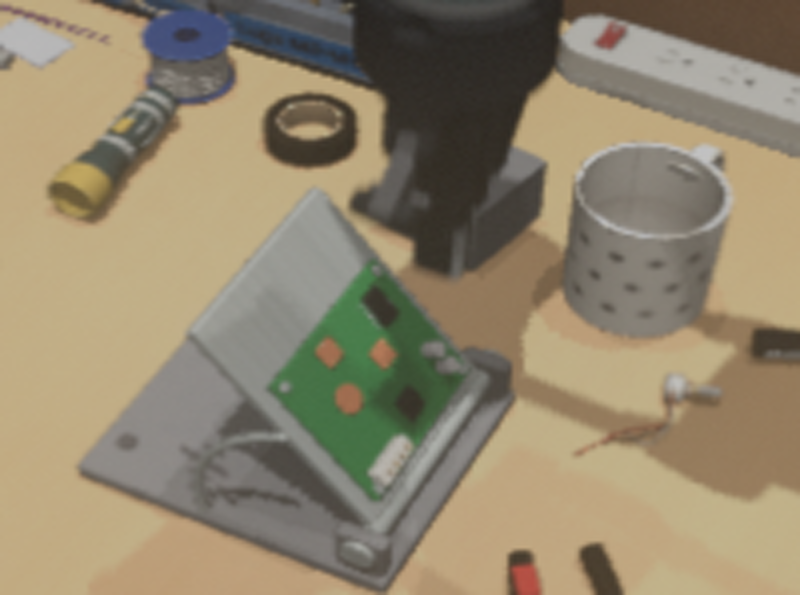

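The scene crop shows the closed fingers in front of the block and above the hinge side, with the bed at about 50° and its far corners at crop (190,330) and (318,190). Now I'll sweep it down along the arc.

Call:
drive_tool(
  rows=[
    [-0.8, -0.1, 0.8, 0],
    [-1.6, -0.1, 1.6, 0],
    [-2.2, -0.1, 2.2, 0],
    [-2.6, -0.1, 2.5, 0],
    [-2.9, -0.1, 2.75, 0],
    [-3.2, -0.1, 3.05, 0],
    [-3.35, -0.1, 3.2, 0],
    [-3.48, -0.1, 3.37, 0],
  ],
)

```text
clock: 2.15
position: [0.5343, 0.003, 0.1264]
ee_rot: [-0.001, -0.016, 1.0, -0.0]
contact_force: [-4.6, -2.2, 2.2]
width: 0.0002
gripper_force: 2.2
```

Call:
drive_tool(
  rows=[
    [-0.12, 0, 0.17, 0],
    [-0.24, 0, 0.34, 0],
    [-0.33, 0, 0.49, 0],
    [-0.42, 0, 0.63, 0],
    [-0.47, 0, 0.74, 0],
    [-0.53, 0, 0.85, 0],
    [-0.58, 0, 0.95, 0],
    [-0.6, 0, 1.0, 0],
  ],
)

```text
clock: 2.82
position: [0.5504, 0.0035, 0.1013]
ee_rot: [0.0, -0.015, 1.0, 0.0]
contact_force: [-4.3, -0.8, 2.5]
width: -0.0002
gripper_force: 2.0
```

```bash
cat > ang.py <<'E'
from h import *
def angle(tag):
    im,d=save('top',tag); P=cloud('top',d); hs=cv2.cvtColor(im,cv2.COLOR_RGB2HSV)
    U=np.zeros(d.shape,bool);U[165:275,170:250]=1
    g=U&(hs[...,0]>40)&(hs[...,0]<90)&(hs[...,1]>80)&(d>0); q=P[g]
    for k in range(4):
        v=np.linalg.svd(q-q.mean(0),full_matrices=False)[2]; n=v[2]*np.sign(v[2][2]); e=(q-q.mean(0))@n; q=q[abs(e)<.003]
    cu=U&((hs[...,0]<12)|(hs[...,0]>172))&(hs[...,1]>110)
    N,l,s,c=cv2.connectedComponentsWithStats(cu.astype(np.uint8))
    pads=[(c[i].round(1).tolist(),int(s[i,4])) for i in range(1,N) if s[i,4]>8]
    print('depth slope',len(q),np.degrees(np.arccos(n[2])).round(1),'az',np.degrees(np.arctan2(-n[1],-n[0])).round(1),'pads',pads)
    return im,d,P
E
python3 - <<'E'
from ang import *
s=get_state();p,R=tool(s);print(s['clock'],p,s['contact_force'])
angle('t2')
for a in (16,20,24,28): print(a,proj('top',[bed(np.radians(a),.062,.022,.012),bed(np.radians(a),.145,.058,.006),bed(np.radians(a),.145,-.058,.006)]).round(1).tolist())
E
```

```text
2.8167 [0.55037698 0.00353168 0.10126293] [-4.32350085 -0.78120133  2.52618505]
depth slope 91 87.6 az 8.2 pads []
16 [[198.2, 228.0], [177.8, 188.3], [235.4, 185.8]]
20 [[198.0, 229.1], [177.1, 189.8], [235.3, 187.2]]
24 [[197.8, 230.3], [176.5, 191.6], [235.2, 189.0]]
28 [[197.7, 231.7], [175.8, 193.8], [235.2, 191.2]]
```

Call:
drive_tool(
  rows=[
    [0, 0, -1, 0],
    [0, 0, -2, 0],
    [0, 0, -3.5, 0],
    [0.3, -1.5, -4.5, 0.5],
    [0.5, -3, -4.5, 1],
    [0.6, -4.5, -4.5, 1.5],
    [0.7, -6, -4.5, 2.1],
    [0.8, -7.5, -4.5, 2.1],
  ],
  grip=70,
)

```text
clock: 3.53
position: [0.5381, -0.1866, 0.2152]
ee_rot: [0.003, 0.095, 0.995, -0.0]
contact_force: [0.4, 0.4, -0.7]
width: 0.0703
gripper_force: 0.0
```

```bash
python3 - <<'E'
from ang import *
s=get_state();p,R=tool(s);print(s['clock'],p,s['contact_force'])
im,d,P=angle('t3')
cv2.imwrite('pics/t3c.png',cv2.resize(im[165:275,160:340,::-1],None,fx=4,fy=4,interpolation=cv2.INTER_CUBIC))
save('scene','s3')
E
```

```text
3.5333 [ 0.53811555 -0.18664478  0.21520082] [ 0.35437931  0.42053268 -0.66351437]
depth slope 1329 21.9 az 2.0 pads [([214.2, 228.2], 13)]
```

View pics/t3c.png

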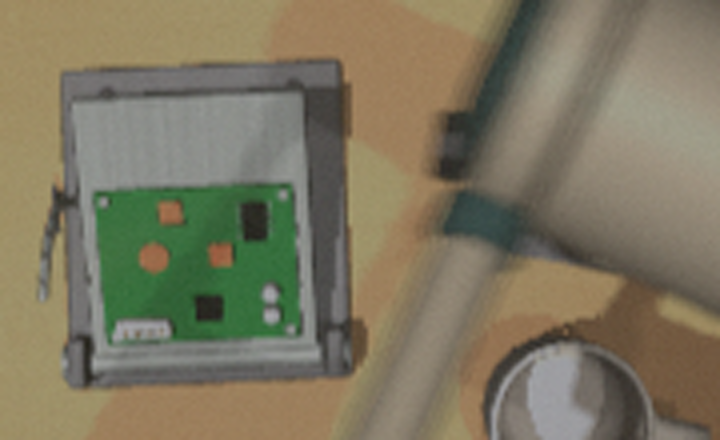

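The crop shows the bed low: round pad at top-view pixel (198.3,229.5), far corners at (178,190.5) and (236,188). That puts the bed near 21–22°. I'll cross-check with the scene camera.

```bash
python3 - <<'E'
from h import *
im=cv2.imread('pics/s3.png');d=np.load('pics/s3.npy');P=cloud('scene',d);hs=cv2.cvtColor(im,cv2.COLOR_BGR2HSV)
U=np.zeros(d.shape,bool);U[180:300,180:310]=1
g=U&(hs[...,0]>40)&(hs[...,0]<90)&(hs[...,1]>80)&(d>0); q=P[g]
for k in range(4):
    v=np.linalg.svd(q-q.mean(0),full_matrices=False)[2]; n=v[2]*np.sign(v[2][2]); e=(q-q.mean(0))@n; q=q[abs(e)<.003]
print('slope',len(q),np.degrees(np.arccos(n[2])))
cu=U&((hs[...,0]<14)|(hs[...,0]>172))&(hs[...,1]>90)&(cv2.dilate(g.astype(np.uint8),np.ones((9,9)))>0)
N,l,s,c=cv2.connectedComponentsWithStats(cu.astype(np.uint8))
print([(c[i].round(1),s[i,4],np.median(P[l==i],0).round(4)) for i in range(1,N) if s[i,4]>8])
for a in (20,22,24):print(a,proj('scene',[bed(np.radians(a),.062,.022,.012)]),bed(np.radians(a),.062,.022,.012))
t=cv2.imread('pics/t3.png');dt=np.load('pics/t3.npy');Pt=cloud('top',dt);print('top pad depth pt',np.median(Pt[228:232,197:200].reshape(-1,3),0))
# bed bare strip in top view
ed=onz('top',[[178,190.5],[236.2,188.2]],.03+.145*np.sin(np.radians(21.5))+.0056); print('edge',ed)
from numpy import array
m=Pt[194:208,184:230].reshape(-1,3); v=np.linalg.svd(m-np.median(m,0))[2][2]; v*=np.sign(v[2]); print('strip slope',np.degrees(np.arccos(v[2])),np.median(m,0))
E
```

```text
slope 1303 22.016113033303597
[(array([254.7, 233.6]), np.int32(19), array([ 0.5054, -0.0127,  0.0643])), (array([246. , 246.2]), np.int32(21), array([0.5044, 0.0213, 0.0637]))]
20 [[245.34778963 246.48044683]] [0.50548021 0.02159694 0.06248156]
22 [[245.88049688 246.09325575]] [0.50431414 0.02156233 0.06435182]
24 [[246.44633935 245.73095791]] [0.50308354 0.02152581 0.06618022]
top pad depth pt [0.50467495 0.02155728 0.0631845 ]
edge [[ 0.58272909  0.05770423  0.08874268]
 [ 0.58567687 -0.05782326  0.08874268]]
strip slope 87.67286599848289 [0.56198663 0.00148827 0.08052132]
```

Both views agree: bed at 22.0° and pad at (0.5045, 0.0215, 0.064). That is within limits, so next is the probe.

Call:
drive_tool(
  rows=[
    [0, 0, 0, 0],
    [0, 0, 0, 0],
    [0, -0.2, 0, 0],
    [0, -0.3, 0, 0],
    [0, -0.3, 0, 0],
    [0, -0.3, 0, 0],
    [0, -0.3, 0, 0],
    [0, -0.3, 0, 0],
  ],
)

```text
clock: 4.3
position: [0.5347, -0.1915, 0.2141]
ee_rot: [0.0, 0.094, 0.996, 0.0]
contact_force: [0.3, 0.1, 0.9]
width: 0.0701
gripper_force: 0.0
```

```bash
python3 - <<'E'
from h import *
p,R=tool();print(p,R[:,0],mv([.530,-.1955,.096]))
E
```

```text
[ 0.53467826 -0.19154705  0.21409407] [-9.82291107e-01  1.87361024e-01 -1.68802640e-04] [ 0.15 -0.19  4.72]
```

Call:
drive_tool(
  rows=[
    [0.15, -0.2, 0.7, 0],
    [0.15, -0.2, 1.4, 0],
    [0.15, -0.2, 2.1, 0],
    [0.15, -0.2, 2.8, 0],
    [0.15, -0.2, 3.5, 0],
    [0.15, -0.2, 4.2, 0],
    [0.15, -0.2, 4.7, 0],
    [0.15, -0.2, 4.7, 0],
  ],
)

```text
clock: 4.97
position: [0.5282, -0.1951, 0.0939]
ee_rot: [-0.003, 0.094, 0.996, 0.001]
contact_force: [-0.9, -0.2, 0.1]
width: 0.07
gripper_force: 0.0
```

Call:
drive_tool(
  rows=[
    [0, 0, 0, 0],
    [0, 0, 0, 0],
    [0, 0, 0, 0],
    [0, 0, 0, 0],
    [0, 0, 0, 0],
    [0, 0, 0, 0],
    [0, 0, 0, 0],
    [0, 0, 0, 0],
  ],
  grip=0,
  newtons=25,
)

```text
clock: 5.63
position: [0.5306, -0.1965, 0.0976]
ee_rot: [0.001, 0.094, 0.996, -0.0]
contact_force: [-0.2, 0.8, 6.2]
width: 0.0182
gripper_force: 24.9
```

Call:
drive_tool(
  rows=[
    [0, 0, -0.3, 0],
    [0, 0, -0.6, 0],
    [0, 0, -0.9, 0],
    [0, 0, -1.2, 0],
    [0, 0, -1.35, 0],
    [0, 0, -1.35, 0],
    [0, 0, -1.35, 0],
    [0, 0, -1.35, 0],
  ],
)

```text
clock: 6.3
position: [0.5297, -0.196, 0.13]
ee_rot: [-0.0, 0.094, 0.996, 0.0]
contact_force: [-0.1, 0.0, -1.8]
width: 0.0181
gripper_force: 24.4
```

Call:
drive_tool(
  rows=[
    [0.15, 0, 0, 0],
    [0.3, 0, 0, 0],
    [0.45, 0, 0.03, 0],
    [0.6, 0, 0.05, 0],
    [0.75, 0, 0.08, 0],
    [0.9, 0, 0.1, 0],
    [1.05, 0, 0.1, 0],
    [1.2, 0, 0.1, 0],
  ],
  newtons=20,
)

```text
clock: 6.97
position: [0.5002, -0.1906, 0.1277]
ee_rot: [0.0, 0.094, 0.996, -0.0]
contact_force: [3.3, -0.8, -0.4]
width: 0.0173
gripper_force: 19.8
```

```bash
python3 - <<'E'
from h import *
s=get_state();print(tool(s)[0],s['contact_force'],s['moment'])
im,d=save('scene','s4')
cv2.imwrite('pics/s4c.png',cv2.resize(im[110:230,230:390,::-1],None,fx=5,fy=5,interpolation=cv2.INTER_CUBIC))
E
```

```text
[ 0.50022517 -0.19055268  0.12767644] [ 3.33336523 -0.79335573 -0.37970717] [-0.06659066 -0.72033446  0.00684831]
```

View pics/s4c.png

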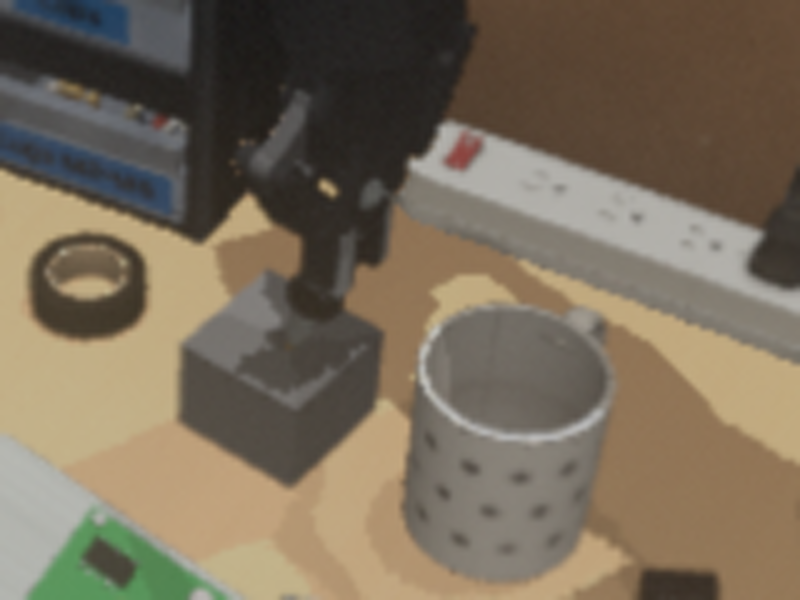

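The scene crop shows the probe tilted in the hole, with its collar at crop (315,300) and its lower part leaning away from the mug. The pivot is working at about 3.3 N, so I'll go a bit further and then lift out.

Call:
drive_tool(
  rows=[
    [0.08, 0, 0.02, 0],
    [0.15, 0, 0.03, 0],
    [0.21, 0, 0.03, 0],
    [0.21, 0, 0.03, 0],
    [0.21, 0, 0, 0],
    [0.21, 0, -0.4, 0],
    [0.21, 0, -0.9, 0],
    [0.21, 0, -1.4, 0],
  ],
)

```text
clock: 7.68
position: [0.4935, -0.1888, 0.1629]
ee_rot: [-0.002, 0.094, 0.996, 0.001]
contact_force: [0.5, -0.5, -1.0]
width: 0.0179
gripper_force: 19.8
```

Call:
drive_tool(
  rows=[
    [0, 0.3, -1, 0],
    [0, 0.9, -1.5, -0.3],
    [0, 1.8, -1.5, -0.6],
    [0, 2.7, -1.5, -1],
    [0, 3.6, -1.5, -1.4],
    [0, 4.2, -1.5, -1.8],
    [0, 4.2, -1.5, -2.1],
    [0, 4.2, -1.5, -2.1],
  ],
  newtons=60,
)

```text
clock: 8.35
position: [0.5137, -0.0852, 0.2004]
ee_rot: [-0.002, -0.017, 1.0, 0.0]
contact_force: [0.3, 0.2, -0.6]
width: 0.0173
gripper_force: 61.8
```

Call:
drive_tool(
  rows=[
    [0, 0, 0, 0],
    [0, 0, 0, 0],
    [0, 0, 0, 0],
    [0, 0, 0, 0],
    [0, 0, 0, 0],
    [0, 0, 0, 0],
    [0, 0, 0, 0],
    [0, 0, 0, 0],
  ],
)

```text
clock: 9.02
position: [0.515, -0.0865, 0.2003]
ee_rot: [-0.0, -0.015, 1.0, 0.0]
contact_force: [0.3, 0.2, -0.2]
width: 0.0173
gripper_force: 61.8
```

```bash
python3 - <<'E'
from h import *
s=get_state();p,R=tool(s);print(s['clock'],p,s['contact_force'],R[:,0].round(3)); print('grasp px',proj('scene',[p-[0,0,.003]]),proj('top',[p]))
im,d=save('scene','s5'); save('top','t5'); 
u,v=proj('scene',[p-[0,0,.05]])[0].astype(int); print(u,v)
c=im[v-60:v+60,u-80:u+80,::-1]
cv2.imwrite('pics/s5c.png',cv2.resize(c,None,fx=5,fy=5,interpolation=cv2.INTER_CUBIC))
E
```

```text
9.0167 [ 0.51502928 -0.08652974  0.2002588 ] [ 0.29898671  0.19865948 -0.2208571 ] [-1.    -0.031  0.   ]
grasp px [[269.39560699 156.86562263]] [[250.68313201 223.85183774]]
268 175
```

View pics/s5c.png

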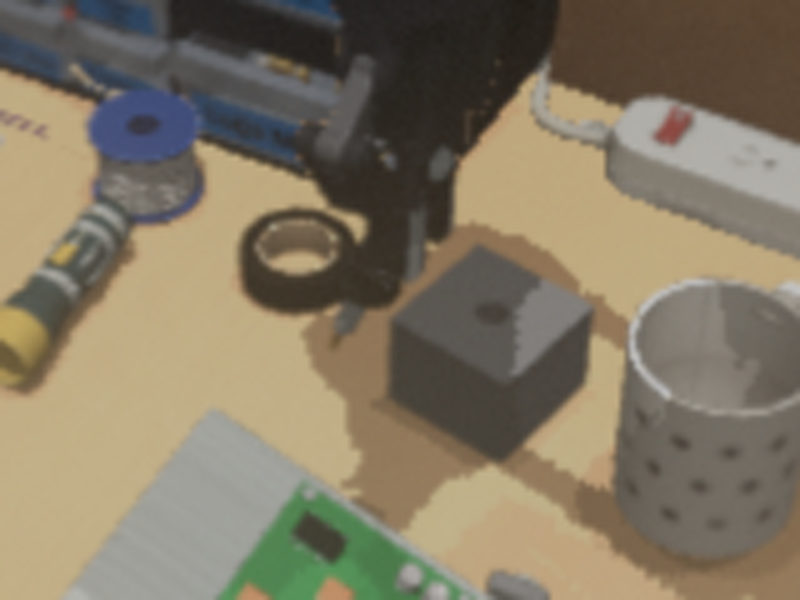

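The probe is out and tilted. In the scene image its tip is at about (255.0,183.6) and its collar at about (263.6,172.6).

```bash
python3 - <<'E'
from h import *
p,R=tool(); g=p+R[:,2]*.003; ny=R[:,1]
for uv in ([255,183.6],[255,182.6],[263.6,172.6]):
    o,r=ray('scene',[uv]); r=r[0]; X=o+r*((g-o)@ny)/(r@ny); v=X-g
    print(X.round(4),'len',np.linalg.norm(v).round(4),'tilt',np.degrees(np.arctan2(v@EX,-v[2])).round(1))
for t in (16,18,20,22,24,26):
    a=np.radians(t); dirn=EX*np.sin(a)-EZ*np.cos(a); print(t,proj('scene',[g+dirn*.0896,g+dirn*.0426]).round(1).tolist(),proj('top',[g+dirn*.0896]).round(1).tolist())
E
```

```text
[ 0.5446 -0.0855  0.1163] len 0.0862 tilt 20.0
[ 0.5446 -0.0855  0.119 ] len 0.0837 tilt 20.7
[ 0.5262 -0.0861  0.1535] len 0.0452 tilt 14.3
16 [[257.2, 186.2], [263.3, 171.4]] [[250.5, 210.9]]
18 [[255.8, 185.4], [262.7, 171.0]] [[250.4, 209.3]]
20 [[254.5, 184.6], [262.0, 170.6]] [[250.3, 207.8]]
22 [[253.2, 183.7], [261.3, 170.1]] [[250.3, 206.3]]
24 [[251.9, 182.8], [260.7, 169.7]] [[250.2, 204.8]]
26 [[250.6, 181.8], [260.1, 169.2]] [[250.1, 203.3]]
```

Call:
drive_tool(
  rows=[
    [0.3, 0.7, 0, 0],
    [0.6, 1.4, 0, 0],
    [0.9, 2.1, 0.1, 0],
    [1.2, 2.8, 0.3, 0],
    [1.5, 3.5, 0.6, 0],
    [1.8, 4.1, 0.9, 0],
    [1.8, 4.35, 1.2, 0],
    [1.8, 4.35, 1.2, 0],
  ],
)

```text
clock: 9.78
position: [0.4656, 0.022, 0.1691]
ee_rot: [-0.001, -0.016, 1.0, 0.0]
contact_force: [-0.0, -0.8, -0.3]
width: 0.0172
gripper_force: 61.8
```

Call:
drive_tool(
  rows=[
    [0, 0, 0, 0],
    [0, 0, 0, 0],
    [0, 0, 0, 0],
    [0, 0, 0, 0],
    [0, 0, 0, 0],
    [0, 0, 0, 0],
    [0, 0, 0, 0],
    [0, 0, 0, 0],
  ],
)

```text
clock: 10.45
position: [0.4668, 0.0208, 0.1703]
ee_rot: [0.0, -0.015, 1.0, 0.0]
contact_force: [0.1, -0.3, -0.8]
width: 0.0171
gripper_force: 61.8
```

```bash
python3 - <<'E'
from h import *
s=get_state();p,R=tool(s);print(s['clock'],p,s['contact_force'],R[:,0].round(3)); print(mv([.4745,.0205,.1495]))
im,d=save('scene','s6'); u,v=proj('scene',[[.50,.0215,.075]])[0].astype(int); u-=u%5; print(u,v, proj('scene',[[.5045,.0215,.064],p+[.03,.001,-.0855]]))
cv2.imwrite('pics/s6c.png',cv2.resize(im[v-40:v+40,u-50:u+50,::-1],None,fx=7,fy=7,interpolation=cv2.INTER_CUBIC))
E
```

```text
10.45 [0.46677914 0.02075227 0.17030994] [ 0.1166838  -0.25409333 -0.80469144] [-1.    -0.031 -0.   ]
[-0.31 -0.02  0.83]
245 243 [[245.814143   246.14759664]
 [249.20839577 240.87072703]]
```

View pics/s6c.png

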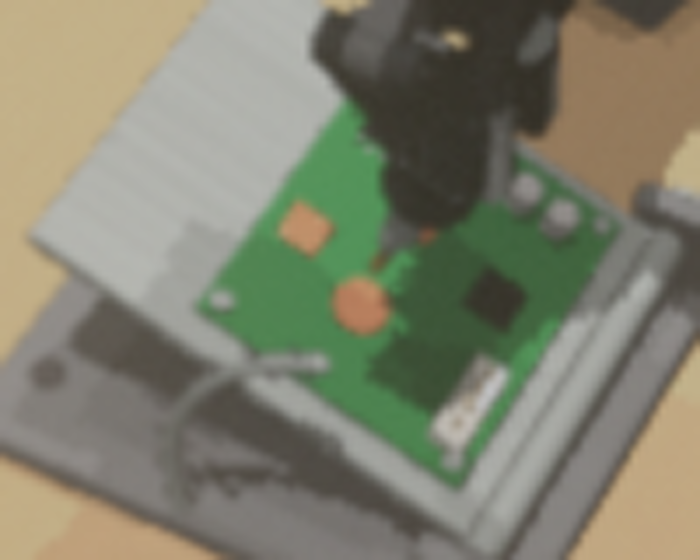

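The tip is at scene pixel (248.9,241.3), where I predicted it, and the pad is at (246.4,246.6). I'll close in along the probe's axis.

Call:
drive_tool(
  rows=[
    [-0.05, 0, 0.15, 0],
    [-0.1, -0.02, 0.3, 0],
    [-0.15, -0.02, 0.42, 0],
    [-0.2, -0.02, 0.54, 0],
    [-0.25, -0.02, 0.66, 0],
    [-0.25, -0.02, 0.66, 0],
    [-0.25, -0.02, 0.66, 0],
    [-0.25, -0.02, 0.66, 0],
  ],
)

```text
clock: 11.17
position: [0.4731, 0.0206, 0.1538]
ee_rot: [-0.0, -0.015, 1.0, 0.0]
contact_force: [0.1, 0.0, -0.2]
width: 0.0175
gripper_force: 61.8
```

Call:
drive_tool(
  rows=[
    [-0.01, 0, 0.04, 0],
    [-0.02, 0, 0.08, 0],
    [-0.03, 0, 0.12, 0],
    [-0.05, 0, 0.16, 0],
    [-0.05, 0, 0.16, 0],
    [-0.05, 0, 0.16, 0],
    [-0.05, 0, 0.16, 0],
    [-0.05, 0, 0.16, 0],
  ],
)

```text
clock: 11.83
position: [0.4743, 0.0206, 0.1499]
ee_rot: [0.0, -0.015, 1.0, 0.0]
contact_force: [0.3, 0.1, 1.5]
width: 0.0174
gripper_force: 61.9
```

Call:
drive_tool(
  rows=[
    [-0.01, 0, 0.04, 0],
    [-0.02, 0, 0.07, 0],
    [-0.03, 0, 0.09, 0],
    [-0.03, 0, 0.09, 0],
    [-0.03, 0, 0.09, 0],
    [-0.03, 0, 0.09, 0],
    [-0.03, 0, 0.09, 0],
    [-0.03, 0, 0.09, 0],
  ],
)

```text
clock: 12.5
position: [0.4751, 0.0207, 0.1476]
ee_rot: [0.0, -0.015, 1.0, 0.0]
contact_force: [0.1, -1.1, 2.3]
width: 0.0172
gripper_force: 61.9
```

```bash
python3 - <<'E'
from h import *
F=[]
for i in range(6):
    im,d=save('scene',f's7_{i}'); F.append(get_state()['contact_force'])
s=get_state();p,R=tool(s);print(s['clock'],p,np.mean(F,0),np.std(F,0))
cv2.imwrite('pics/s7c.png',cv2.resize(im[203:283,195:295,::-1],None,fx=7,fy=7,interpolation=cv2.INTER_CUBIC))
print(proj('scene',[p+[.03,.001,-.0855]]))
E
```

```text
12.8 [0.4751027  0.02064185 0.14759157] [-0.08308874 -0.25707148  1.61267935] [0.40273892 0.53645503 0.56191004]
[[245.51465645 246.70329134]]
```

View pics/s7c.png

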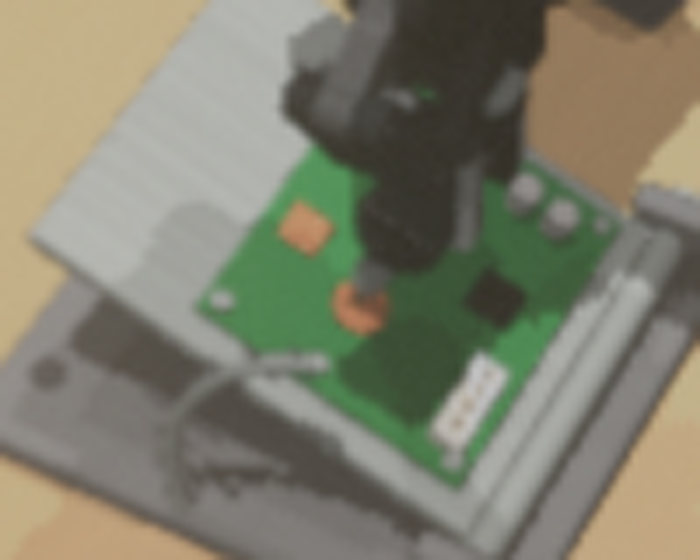

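The tip sits in the middle of the round pad at crop (360,300). I'll average the noisy force reading to judge how far the plunger is in.

```bash
python3 - <<'E'
from h import *
F=[]
for i in range(40):
    im,d=eyes.get_image('scene'); F.append(get_state()['contact_force'])
print(get_state()['clock'],tool()[0],np.mean(F,0),np.std(F,0)/40**.5)
cv2.imwrite('pics/s8.png',im[...,::-1])
hs=cv2.cvtColor(im,cv2.COLOR_RGB2HSV);P=cloud('scene',d)
U=np.zeros(d.shape,bool);U[180:300,180:310]=1
q=P[U&(hs[...,0]>40)&(hs[...,0]<90)&(hs[...,1]>80)&(d>0)]
for k in range(4):
    v=np.linalg.svd(q-q.mean(0),full_matrices=False)[2]; n=v[2]*np.sign(v[2][2]); e=(q-q.mean(0))@n; q=q[abs(e)<.003]
print('slope',len(q),np.degrees(np.arccos(n[2])))
E
```

```text
14.8 [0.47505489 0.02064844 0.14755124] [0.30670525 0.02592856 1.81375745] [0.07441462 0.0748088  0.07306074]
slope 829 21.990781634874313
```

The contact force is about 2.4 N, which puts the plunger about 5 mm in. The bed still stands at 22.0° and the tip is centred, so I'm handing in.

```bash
python3 -c "
from rig import order; print(order.sign_off())"
```

```text
the job is handed in; nothing more can be done
None
```

The job is handed in and no verdict came back: the bed measured 22° (within 20 ± 4), and the held probe was centred on the round pad about 2° off square, at about 2.4 N with the spring tip roughly 5 mm in.

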